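Pin the bedside reading lamp's bar in its fork

ROBOT

A 6-joint arm with a two-finger parallel gripper is mounted at the origin on the work surface. World frame = base frame: x ahead of the robot, y to its left, z up, the work surface at z = 0. Lengths are in mm, angles in rad, forces in N, time in s.
With the tool pointing down it reaches from about 350 to 975 mm from the base axis. Payload 7.1 kg.
Tool frame: the origin (TCP) lies between the finger pads; the fingertips stand 19 mm ahead of it and the grasp point (between the pads) is the TCP; z points along the fingers, y is the line along which they close (so a half turn about z gives the same grasp; the last joint's range is limited). The gripper opens to 88 mm and grips with 3 to 60 N. Pads are 20 mm wide; open, the fingers measure 115 mm over their backs; the gripper's body (75 mm by 178 mm) begins 61 mm behind the grasp point.
Start: joints at [1.305, 0.423, 1.63, -0, 1.089, -0.019], TCP at [152.657, 606.053, 241.675] pointing down, gripper open.
Joint ranges: [-3, 3], [-0.9, 2.11], [0.09, 2.58], [-1.31, 4.45], [0.11, 2.69], [-2.54, 2.54]. Speed limits (rad/s): [2.39, 2.39, 3.01, 3.14, 3.14, 3.14].

INTERFACE

Orientations are given as a rotation vector (axis times angle).
In Python, from workcell import ctrl gives the robot as it stands.
- The arm moves only by the tool arm_command, never from a script. Its argument "series" is a list of rows, each an object with "linear": the shift along the tool's x, y, z in m, a list of three; "turn": the turn about the tool's z in rad. A call has 1 to 10 rows; each row shifts and turns the commanded pose from where the row before left it, along the tool's axes as they then stand; what a row does not reach is not made up. A row lasts 1/10 s, in which the tool goes at most 50 mm and 8.59 degrees, less where a joint would pass 70% of its speed; a pose out of reach is approached as far as the arm can. A call with a gripper value outside its range is refused whole. "jaw" is the opening, from -1 (shut) to 1 (fully open), set as the call begins (left out, the last holds). The fingers move at their own pace and stop on an object; the grip force is fixed at half the most. Time passes only in rows, so rows that do not move let the fingers close. It gives the time, the measured TCP pose, the force, the opening and the grip force at its end, in the units of the state.
- ctrl.get_obs(): the state, without advancing time (a new reading comes with each control period).
- ctrl.get_image(name): name is "side" or "top" or "wrist"; returns a dict with "frame" (420x560x3 uint8, blue, green, red), "fx", "fy", "cx", "cy" (pixels), "k1" (the pictures are not rectified: a ray, as slopes to the right and down, at radius r is drawn at 1 + k1 r^2 times it, then the intrinsics apply), "rvec" (rotation vector, rad) and "tvec" (3), from world to camera coordinates, as OpenCV has them. Camera axes: x right, y down, z forward; pixel columns grow to the right and rows downward; lengths in mm; the calibration is good to about 2 mm. A picture is of the moment at which its call begins. There is no depth.
- ctrl.close_job(): hands the job in; it is judged then, once.
The state is a dict: "t": time; "qpos": joint angles; "qvel": joint speeds; "joint_torque": joint torques, N m; "ee_pos": TCP position; "orientation": TCP orientation; "ft_force": force on the tool from outside, world axes, zero at the start; "moment": the same for the moment, N m; "width": finger opening in mm; "grasp_force": force on a finger pad.
Only numpy, scipy, OpenCV 4.12 (cv2) and the standard library are available. Lean on these libraries where they do the work, as an engineer would, in place of code of your own. Each camera call takes 0.05 s, during which the arm holds its last target. There are 200 camera calls.

TASK

Put the bedside reading lamp together: slide its bar all the way into the fork so the holes line up, stand the quick-release pin from the wooden block in the fork's hole, then push it fully home by its button, its shoulder pressing the sprung collar down to its stop, and let go so that the button springs back out and the balls lock under the fork. Go by feel and gently: about 15 N on the button is plenty and 30 N is too much; leave the other bedside things where they are.

Things in the scene. Friction and masses are not known exactly. Their poses are not given: they have to be found in the camera images.
- stand: Reading lamp, fixed to the table. Origin on the table straight below the axis of its upright hole; z up; the bar slides along its y. Brass foot: radius 70, 18 high, centred at y = -40; post of radius 10 at y = -52 with a sleeve (radius 15) and block that carry the fork (y = -67 to -22, top at z = 115). All parts above the foot end at y = -67 and x = +-27. Sizes in mm.
- fork_mouth (a point): Mouth of the hole in the brass upper ear (44 x 44 x 12 mm, hole 17.6 mm), on the stand's axis, 115 mm over the table. Above it a sprung steel stop collar (27 mm inside, 36 outside), its free top an UNMEASURED 5.5 to 16.5 mm above the mouth: feel it. It gives 4 mm (3 to 7 N), then stops hard. It sits on one piece with the lower jaw (10 thick), whose underside is 45 mm below the stop.
- lampbar (a joint): How far the steel lamp bar stands out of the fork along the stand's +y (m): 0 = its 17.6 mm hole in line with the fork's, larger = drawn out; range -0.002 (all the way in, hard stop; the pin's tapered nose draws it back into line) to 0.046. Friction 2.5 N; stays where left. Its eye, 34 x 36 x 9 mm, lies 12.5 mm below the ear's top face.
- knob_home (a point): Fixed point of the stand at y = 80 mm, 143 mm high. The bar's upright round black knob (16 mm diameter) has its axis here when lampbar = 0, else lampbar further along +y. Knob top 157 mm over the table, foot collar 106 mm, bar 20 mm wide under that. 70 mm further out a white shade (radius 36 mm) hangs under the bar, down to 38 mm over the table.
- pin: Steel ball-lock pin, 0.17 to 0.22 kg, loose, upright in the block. Origin on its axis at the shoulder (underside of the head), z up. Head to grip: 34 mm diameter, z 0 to 40 mm; 18 mm diameter button on top, its top at z = 48 mm when free. Shank 16 mm diameter down to z = -72 mm, then a tapered nose to 7 mm diameter at z = -82 mm.
- pin_balls (a point): Centre between the pin's two locking balls, z = -48 mm, on its x sides: 23 mm across when out, faces at z = -46 and -49 mm. Button free: they pass the collar but stop on the ear (shoulder 49 mm above the mouth, nose through the bar's hole). Pushed by its button: they draw in and the pin slides on till its shoulder has pushed the collar to its stop, balls 1 mm clear below the jaw.
- button (a joint): Travel of the pin's button (m): 0 = free, balls out; 0.004 = right down, balls fully in; 0.003 lets them enter the holes. Spring: 6 N at the start, 8 N at full travel; about 11 N pushes the balls off the ear's edge into its hole. Button and balls move together. Push on the button all the way down to the stop, then let go; it comes right out only if the balls are clear of the jaw.
- block: Dark wooden block, 70 x 70 x 88 mm high, fixed, origin at the centre of its underside. The pin hangs in its central hole (26 mm diameter) with its shoulder on the block's top, 88 mm above the table.
- candle: Bystander, leave alone: amber glass candle cup, radius 32, 55 mm high, origin at its underside.
- remote: Bystander, leave alone: white remote control 45 x 150 x 18 mm, lying flat, long side along its y, origin at the underside's centre.
- lotion: Bystander, leave alone: white bottle, radius 24, 130 mm high, origin at its underside.
- book: Bystander, leave alone: blue book 140 x 200 x 26 mm lying flat, origin at its underside's centre.
Mind the look-alikes: they are no part of the job. Leave any turquoise look-alike of the block alone.

How it is judged (in metres and radians):
On the way, in this order (a step that is already met when the one before it is completed fails the run):
1. the lamp bar is pushed in so that its hole is within 4 mm of the fork's (value of joint lampbar below 0.004 m), for 0.2 s.
2. the pin's nose is in the fork's hole (horizontal distance between pin and stand below 0.006 m and z of pin in the frame of stand below 0.172 m and angle between pin's own z axis and vertical below 0.2 rad), for 0.1 s.
3. the button is pressed with the pin in the hole (value of joint button above 0.002 m and horizontal distance between pin and stand below 0.006 m), for 0.05 s.
At the end, for the whole second after the job is handed in: Bar in (hole within 4 mm of the fork's); pin upright (0.08 rad) in the fork's hole, within 3 mm of its axis, pushed in to its shoulder (origin 113 to 129.7 mm above the table); its button back out (under 1 mm travel, balls out under the fork); at rest and let go (horizontal distance between pin and stand below 0.003 m and z of pin in the frame of stand between 0.113 and 0.1297 m and angle between pin's own z axis and vertical below 0.08 rad and value of joint button below 0.001 m and value of joint lampbar below 0.004 m and linear speed of pin below 0.01 m/s); the robot touches nothing.
It fails at once if the button is pressed too hard (over 30 N) (contact force between the fingers and pin above 30 N and value of joint button above 0.002 m).
It fails at once if the pin is forced against the lamp (over 60 N) (contact force between pin and stand above 60 N).
It fails at once if the lamp itself is pushed with the gripper at over 40 N (contact force between the arm and stand above 40 N).
It fails at once if a bystander (candle cup, remote control, bottle or book) is moved over 30 mm (distance of any of candle, remote, lotion, book from where it was at the start of the episode above 0.03 m).
It also fails if it takes over 69 s, if anything falls off the work surface, if the arm or the gripper's body presses on something with over 40 N, if the wrist force passes 120 N, or if a joint passes its speed limit or range.

## Working session

There is one attempt and no reset: what is moved stays moved. The work goes in short steps, Python scripts to look and compute and a tool call to move; the robot and the scene stay as the last step left them, time stands still between calls to the robot, and variables do not carry over. Pictures are saved under pics/ and viewed, at most 10 in all, crops included, and the job is handed in when it is done.

Besides the shell and the picture viewer there is one more tool, called after ">>>" as a command line: name --argument value ..., lists and objects as JSON in quotes. arm_command: Moves the arm, as the interface text tells. Its arguments: {"type":"object","properties":{"series":{"type":"array"},"jaw":{"type":"number"}},"required":["series"]}

```bash
mkdir -p pics; cat > h.py <<'E'
import numpy as np, cv2
from workcell import ctrl
def cam(n):
    d=ctrl.get_image(n); d['R']=cv2.Rodrigues(np.array(d['rvec'],float))[0]; d['t']=np.array(d['tvec'],float).ravel(); return d
def ray(d,u,v):
    q=np.array([(u-d['cx'])/d['fx'],(v-d['cy'])/d['fy']]); p=q.copy()
    for _ in range(20): p=q/(1+d['k1']*(p@p))
    return -d['R'].T@d['t'], d['R'].T@np.array([p[0],p[1],1])
def onz(d,u,v,z):
    o,r=ray(d,u,v); return o+r*(z-o[2])/r[2]
def proj(d,P):
    c=d['R']@np.array(P,float)+d['t']; p=c[:2]/c[2]; p=p*(1+d['k1']*(p@p))
    return np.array([p[0]*d['fx']+d['cx'],p[1]*d['fy']+d['cy']])
def toolxy(o,P):
    R=cv2.Rodrigues(np.array(o['orientation'],float))[0]; return R.T@(np.array(P)-np.array(o['ee_pos']))
E
python3 - <<'E'
from h import *
o=ctrl.get_obs(); print(o)
a=cam('top');b=cam('side');c=cam('wrist')
for n,d in zip(('top','side','wrist'),(a,b,c)): cv2.imwrite(f'pics/{n}0.png',d['frame']); print(n,d['fx'],d['k1'],-d['R'].T@d['t'])
E
```

```text
{'t': 0.0, 'qpos': array([ 1.30503837e+00,  4.23813039e-01,  1.63069735e+00, -2.91811970e-05,
        1.08858533e+00, -1.89961406e-02]), 'qvel': array([-0.00022308, -0.00095923, -0.00129774,  0.00088178, -0.00052192,
       -0.00014433]), 'joint_torque': array([ 1.09232482e-03, -5.44622219e+01, -2.73670453e+01,  6.45092083e-02,
        2.27317074e-02, -9.29332464e-05]), 'ee_pos': array([152.50687643, 605.56272684, 240.91614301]), 'orientation': array([-3.86585539e-01, -3.11752646e+00,  2.34273843e-03]), 'ft_force': array([-0.42747976,  0.34042547,  0.22444988]), 'moment': array([ 0.00339207,  0.00560099, -0.00536648]), 'grasp_force': 0.0, 'width': 87.4884053904554}
top 387.5662046823833 -0.07037740931458947 [ 400.55121624  -30.66530532 1294.96281492]
side 413.13111025226937 -0.06540372653359004 [ 175.55379273 -879.06350051  615.16788371]
wrist 352.4667169645587 -0.0567519323957373 [ 87.93942623 621.62266344 383.84376794]
```

View pics/top0.png

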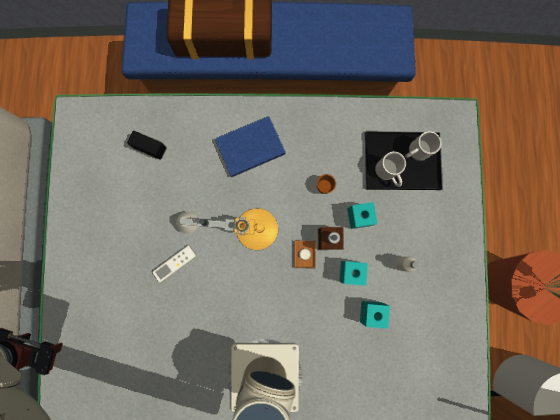

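View pics/side0.png

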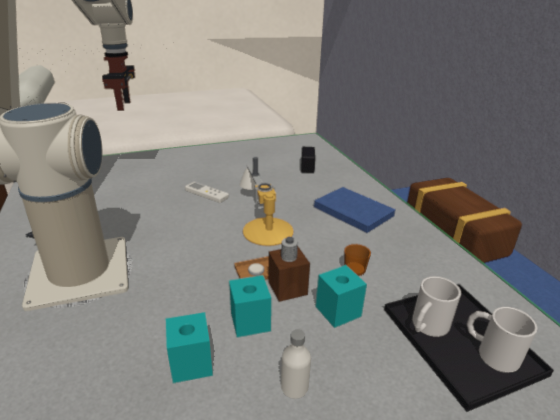

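Candidates for the block with the pin: a dark brown block with a grey headed pin at top (331,238) and side (289,262), a flat reddish tray with a white disc at top (304,254), and turquoise look-alikes at top (363,215), (354,273) and (376,316). By the description I choose the dark one. The lamp is the yellow foot at (257,229), with its bar going left to the shade at (184,221).

```bash
python3 - <<'E'
import cv2,numpy as np
a=cv2.imread('pics/top0.png')[190:280,160:360]; b=cv2.imread('pics/side0.png')[150:310,220:340]
A=cv2.resize(a,None,fx=4,fy=4,interpolation=cv2.INTER_CUBIC)
cv2.imwrite('pics/ct.png',A)
cv2.imwrite('pics/cs.png',cv2.resize(b,(450,600),interpolation=cv2.INTER_CUBIC))
E
```

```text
(no output)
```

View pics/ct.png

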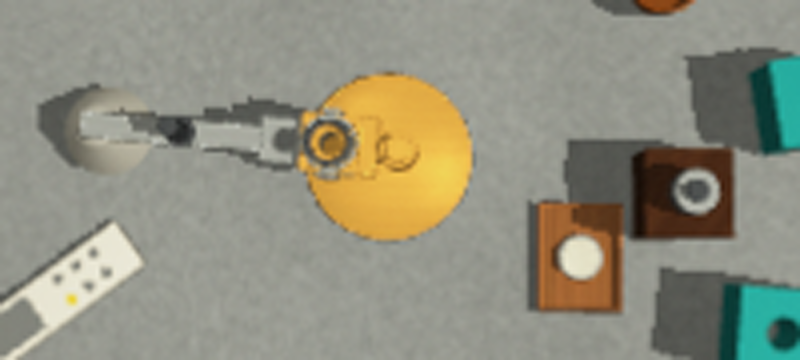

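View pics/cs.png

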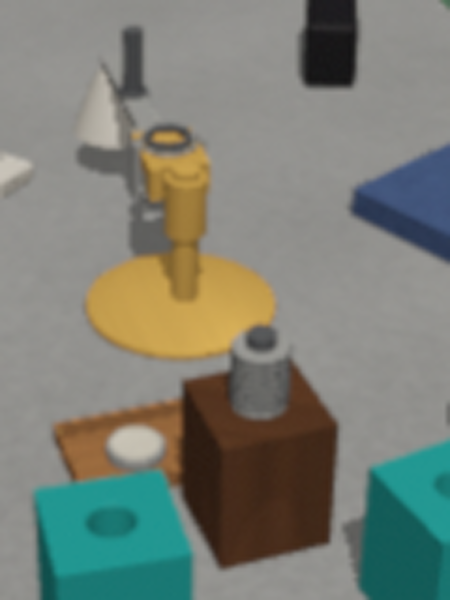

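The crops confirm it: the pin's head sits in the dark block at top (334,237.8), with its button on top. The collar is at (242.5,225.8), the knob at (204.5,222.5) and the foot centre at (257.5,229.2).

```bash
python3 - <<'E'
from h import *
d=cam('top'); f=d['frame']
hsv=cv2.cvtColor(f,cv2.COLOR_BGR2HSV)
foot=onz(d,257.5,229.25,18); col=onz(d,242.5,225.75,126); kn=onz(d,204.5,222.5,157); pin=onz(d,334,237.75,130)
s=onz(d,187,222,125)
print('foot',foot,'col',col,'knob',kn,'pin',pin)
u=(col-foot)[:2]; print('dir',u,np.hypot(*u),np.degrees(np.arctan2(u[1],u[0])))
k=(kn-col)[:2]; print('knob',k,np.hypot(*k),np.degrees(np.arctan2(k[1],k[0])))
s=cam('side')
# side check: collar centre, pin head top, from crop scale 3.75
for n,(x,y),z in (('col',(167,138),126),('pin',(260,345),128),('knob',(133,32),157)): print(n,onz(s,220+x/3.75,150+y/3.75,z))
o=ctrl.get_obs();print(toolxy(o,kn),toolxy(o,pin),toolxy(o,col))
E
```

```text
foot [479.72178636  26.32483115  18.        ] col [483.38660168  66.89576281 126.        ] knob [490.18606511 176.35274849 157.        ] pin [ 448.10543573 -209.26167478  130.        ]
dir [ 3.66481532 40.57093166] 40.73611870672074 84.83841998810513
knob [  6.79946343 109.45698568] 109.66797352088088 86.44535617118034
col [481.34096224  50.27622042 126.        ]
pin [ 449.24368799 -214.552403    128.        ]
knob [493.39221433 170.70568245 157.        ]
[-432.30544292 -333.89094373   84.52533526] [-485.72959229 -718.07860683  111.80101285] [-452.46046149 -441.66875617  115.60238127]
```

>>> arm_command --series '[{"linear": [0,0,0],"turn": -0.0835},{"linear": [0,0,0],"turn": -0.0835},{"linear": [-0.03,-0.033,0],"turn": 0},{"linear": [-0.033,-0.036,0],"turn": 0},{"linear": [-0.033,-0.036,0],"turn": 0},{"linear": [-0.033,-0.036,0],"turn": 0},{"linear": [-0.033,-0.036,0],"turn": 0},{"linear": [-0.033,-0.036,0],"turn": 0},{"linear": [-0.033,-0.036,0],"turn": 0},{"linear": [-0.033,-0.036,0],"turn": 0}]'

```text
t: 1.25
ee_pos: [391.0, 299.5, 241.9]
orientation: [0.125, 3.139, 0.001]
ft_force: [0.5, 0.8, -0.6]
width: 88.0
grasp_force: 0.0
```

>>> arm_command --series '[{"linear": [-0.033,-0.036,0],"turn": 0},{"linear": [-0.033,-0.036,0],"turn": 0},{"linear": [-0.033,-0.036,0],"turn": 0},{"linear": [0,0,0],"turn": 0},{"linear": [0,0,0],"turn": 0},{"linear": [0,0,0],"turn": 0}]'

```text
t: 1.85
ee_pos: [479.5, 186.2, 241.5]
orientation: [-0.125, -3.138, -0.0]
ft_force: [-0.8, -0.5, 0.2]
width: 87.9
grasp_force: 0.0
```

```bash
python3 - <<'E'
from h import *
o=ctrl.get_obs(); print(o['t'],o['ee_pos'],o['orientation'],toolxy(o,[490,176,140]))
d=cam('wrist'); cv2.imwrite('pics/w1.png',d['frame']); print(proj(d,[490,176,157]))
E
```

```text
1.85 [479.48805243 186.17842732 241.52081405] [-1.24663644e-01 -3.13846144e+00 -9.06257170e-05] [-11.35295993  -9.31578841 101.51307057]
[260.83202257 240.26037006]
```

View pics/w1.png

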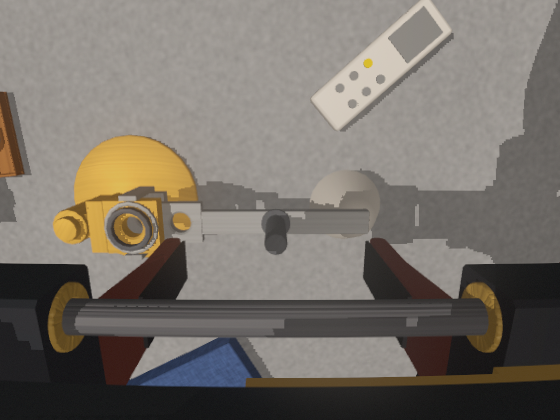

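The wrist view shows the knob's top at (276,243), the collar at (131,228), and the bar running level at row ~221, so the tool's y is along the bar.

```bash
python3 - <<'E'
from h import *
o=ctrl.get_obs(); d=cam('wrist')
k=onz(d,276,243,157); print('knob',k,toolxy(o,[k[0],k[1],140]))
for z in (121,126,131):
  c=onz(d,131,228,z); print(z,c, np.hypot(*(k-c)[:2]),toolxy(o,c))
for p in ((200,211),(366,210),(200,234),(366,233)): print(onz(d,*p,106))
E
```

```text
knob [492.67807886 186.49246242 157.        ] [-13.3816558    0.99250893 101.54967307]
121 [484.0574077  72.8719902 121.       ] 113.94703892141129 [ -13.6968212  -112.95446417  120.54745377]
126 [482.70823642  75.12238061 126.        ] 111.81544115030856 [ -12.17264693 -110.81655811  115.54837679]
131 [481.35906514  77.37277103 131.        ] 109.70518274287063 [ -10.64847267 -108.67865205  110.54929981]
[478.19602456 125.67088405 106.        ]
[488.10569719 260.96311702 106.        ]
[497.7458069  123.09837581 106.        ]
[507.85427393 260.66277327 106.        ]
```

>>> arm_command --series '[{"linear": [-0.0135,0.001,0.02],"turn": 0},{"linear": [0,0,0.035],"turn": 0},{"linear": [0,0,0.035],"turn": 0},{"linear": [0,0,0.014],"turn": 0},{"linear": [0,-0.015,0],"turn": 0},{"linear": [0,-0.015,0],"turn": 0},{"linear": [0,-0.01,0],"turn": 0},{"linear": [0,-0.008,0],"turn": 0},{"linear": [0,-0.005,0],"turn": 0},{"linear": [0,0,0],"turn": 0}]'

```text
t: 2.95
ee_pos: [491.0, 137.4, 139.5]
orientation: [0.135, 3.135, 0.017]
ft_force: [-3.4, 35.1, -3.1]
width: 87.3
grasp_force: 15.6
```

>>> arm_command --series '[{"linear": [0,-0.003,0],"turn": 0},{"linear": [0,-0.003,0],"turn": 0},{"linear": [0,-0.003,0],"turn": 0},{"linear": [0,0,0],"turn": 0}]'

```text
t: 3.35
ee_pos: [490.8, 133.1, 139.9]
orientation: [0.138, 3.133, 0.028]
ft_force: [-4.9, 61.1, -3.6]
width: 80.5
grasp_force: 27.4
```

I pushed blind there. My clearance sign was wrong and the front finger has run into the collar side, at 61 N. I'm backing off now and will push from outside the knob with closed fingers instead.

>>> arm_command --series '[{"linear": [0,0.01,0],"turn": 0},{"linear": [0,0.02,0],"turn": 0},{"linear": [0,0.015,0],"turn": 0},{"linear": [0,0,-0.035],"turn": 0},{"linear": [0,0.02,0],"turn": 0},{"linear": [0,0,0],"turn": 0},{"linear": [0,0,0],"turn": 0}]' --jaw -1

```text
t: 4.05
ee_pos: [496.0, 188.8, 176.0]
orientation: [0.124, 3.134, 0.002]
ft_force: [-2.4, -2.7, 22.5]
width: 34.9
grasp_force: 11.2
```

```bash
python3 - <<'E'
from h import *
o=ctrl.get_obs(); print(o['t'],o['ee_pos'],o['orientation'],o['ft_force'],o['width'])
d=cam('wrist'); cv2.imwrite('pics/w2.png',d['frame'])
E
```

```text
4.05 [496.01385019 188.82081855 175.95399194] [1.23980310e-01 3.13412387e+00 1.52241155e-03] [-2.35311836 -2.7424238  22.4947487 ] 34.89275782733295
```

View pics/w2.png

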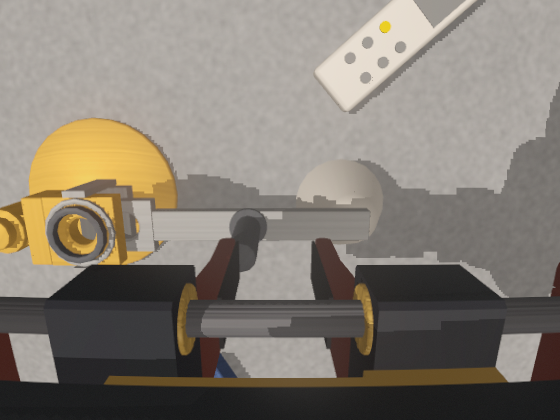

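The front finger (228,245) is resting on the knob's top (246,255). The collar is at (80,229). I'll lift and move outward.

>>> arm_command --series '[{"linear": [0,0,-0.02],"turn": 0},{"linear": [0,0.02,-0.01],"turn": 0},{"linear": [0,0.01,0],"turn": 0},{"linear": [0,0,0],"turn": 0},{"linear": [0,0,0],"turn": 0},{"linear": [0,0,0],"turn": 0}]' --jaw -1

```text
t: 4.7
ee_pos: [495.8, 217.8, 201.9]
orientation: [-0.125, -3.138, 0.001]
ft_force: [-0.1, 0.1, -0.0]
width: 0.8
grasp_force: 0.0
```

```bash
python3 - <<'E'
from h import *
o=ctrl.get_obs(); print(o['t'],o['ee_pos'],o['orientation'],o['ft_force'],o['width'])
d=cam('wrist'); cv2.imwrite('pics/w3.png',d['frame'])
E
```

```text
4.7 [495.77176739 217.75492414 201.87737195] [-1.25317231e-01 -3.13758671e+00  1.41484103e-03] [-0.13076062  0.05955373 -0.00103053] 0.7727239856488601
```

View pics/w3.png

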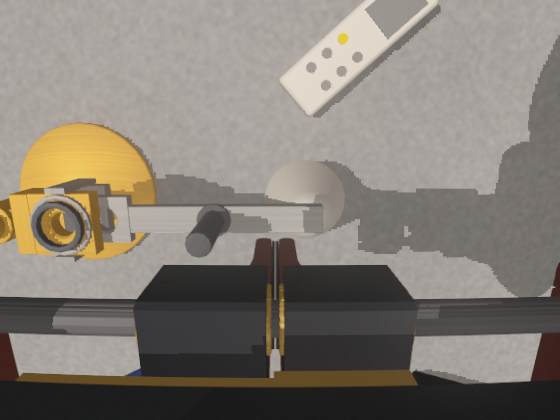

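The fingers are shut and clear. The knob's top is at (199,243), the collar at (60,224), and the bar still stands out.

```bash
python3 - <<'E'
from h import *
o=ctrl.get_obs(); d=cam('wrist')
k=onz(d,199,243,157); print('knob',k,toolxy(o,[k[0],k[1],140]))
for z in (121,126,131):
  c=onz(d,60,224,z); print(z,c, np.hypot(*(k-c)[:2]),toolxy(o,c))
print(proj(d,[496,218,183]),d['cx'])
E
```

```text
knob [491.86951791 175.27146885 157.        ] [  0.53261012 -42.65206345  61.99283627]
121 [483.13197298  73.33505784 121.        ] 102.31019783048042 [   1.06843213 -144.94520738   81.07691806]
126 [481.93761479  76.67507315 126.        ] 99.09536791965019 [   2.53240586 -141.71544093   76.07615978]
131 [480.74325661  80.01508846 131.        ] 95.9039712090165 [   3.9963796  -138.48567448   71.07540151]
[275.22551731 261.90699501] 274.7760222839639
```

>>> arm_command --series '[{"linear": [0,0,0.03],"turn": 0},{"linear": [0,0,0.03],"turn": 0},{"linear": [0,-0.01,0],"turn": 0},{"linear": [0,-0.01,0],"turn": 0},{"linear": [0,-0.005,0],"turn": 0},{"linear": [0,-0.003,0],"turn": 0},{"linear": [0,0,0],"turn": 0}]'

```text
t: 5.5
ee_pos: [494.8, 190.2, 143.8]
orientation: [0.127, 3.137, 0.001]
ft_force: [0.0, 1.0, -0.3]
width: 0.9
grasp_force: 0.0
```

>>> arm_command --series '[{"linear": [0,-0.003,0],"turn": 0},{"linear": [0,-0.003,0],"turn": 0},{"linear": [0,-0.003,0],"turn": 0},{"linear": [0,0,0],"turn": 0}]'

```text
t: 5.9
ee_pos: [493.7, 181.4, 143.0]
orientation: [0.125, 3.138, 0.0]
ft_force: [1.0, 2.4, 1.8]
width: 0.4
grasp_force: 1.0
```

>>> arm_command --series '[{"linear": [0,-0.002,0],"turn": 0},{"linear": [0,-0.002,0],"turn": 0},{"linear": [0,-0.002,0],"turn": 0},{"linear": [0,0,0],"turn": 0}]'

```text
t: 6.3
ee_pos: [492.8, 175.3, 142.6]
orientation: [-0.125, -3.139, 0.0]
ft_force: [0.8, 1.3, 1.9]
width: 0.5
grasp_force: 1.0
```

>>> arm_command --series '[{"linear": [0,-0.002,0],"turn": 0},{"linear": [0,-0.002,0],"turn": 0},{"linear": [0,-0.002,0],"turn": 0},{"linear": [0,0,0],"turn": 0}]'

```text
t: 6.7
ee_pos: [492.3, 169.2, 142.6]
orientation: [-0.125, -3.139, 0.0]
ft_force: [1.4, 1.9, 1.3]
width: 0.3
grasp_force: 0.8
```

>>> arm_command --series '[{"linear": [0,-0.0015,0],"turn": 0},{"linear": [0,-0.0015,0],"turn": 0},{"linear": [0,-0.0015,0],"turn": 0},{"linear": [0,0,0],"turn": 0}]'

```text
t: 7.1
ee_pos: [492.1, 165.4, 142.7]
orientation: [0.126, 3.139, 0.001]
ft_force: [0.4, 6.1, 0.7]
width: 0.6
grasp_force: 2.7
```

>>> arm_command --series '[{"linear": [0,-0.0015,0],"turn": 0},{"linear": [0,0,0],"turn": 0}]'

```text
t: 7.3
ee_pos: [492.1, 165.2, 142.7]
orientation: [0.127, 3.138, 0.005]
ft_force: [-0.8, 12.4, 0.2]
width: 0.3
grasp_force: 6.3
```

The bar is at its hard stop. Now over to the pin.

>>> arm_command --series '[{"linear": [0,0.015,0],"turn": 0},{"linear": [0,0,-0.045],"turn": 0},{"linear": [0,0,-0.042],"turn": 0},{"linear": [0.001,-0.035,0],"turn": 0},{"linear": [0.0015,-0.045,0],"turn": 0},{"linear": [0.0015,-0.045,0],"turn": 0},{"linear": [0.0015,-0.045,0],"turn": 0},{"linear": [0.0015,-0.045,0],"turn": 0},{"linear": [0.0015,-0.045,0],"turn": 0},{"linear": [0.0015,-0.045,0],"turn": 0}]' --jaw 1

```text
t: 8.3
ee_pos: [457.9, -126.2, 229.5]
orientation: [-0.125, -3.138, 0.0]
ft_force: [1.7, 0.6, 0.3]
width: 77.1
grasp_force: 0.0
```

>>> arm_command --series '[{"linear": [0.0015,-0.045,0],"turn": 0},{"linear": [0.0015,-0.035,0],"turn": 0},{"linear": [0,-0.011,0],"turn": 0},{"linear": [0,0,0],"turn": 0},{"linear": [0,0,0],"turn": 0}]'

```text
t: 8.8
ee_pos: [448.4, -214.1, 229.3]
orientation: [-0.125, -3.138, -0.001]
ft_force: [0.7, 0.6, 0.1]
width: 87.8
grasp_force: 0.0
```

```bash
python3 - <<'E'
from h import *
o=ctrl.get_obs(); print(o['t'],o['ee_pos'],o['orientation'],o['ft_force'],o['width'])
d=cam('wrist'); cv2.imwrite('pics/w4.png',d['frame']); print(proj(d,[449,-212,136]))
E
```

```text
8.8 [ 448.40036358 -214.08676552  229.3451668 ] [-1.25303027e-01 -3.13793970e+00 -1.15456668e-03] [0.68394441 0.6242155  0.07935946] 87.80747636036432
[277.45267641 221.36911557]
```

View pics/w4.png

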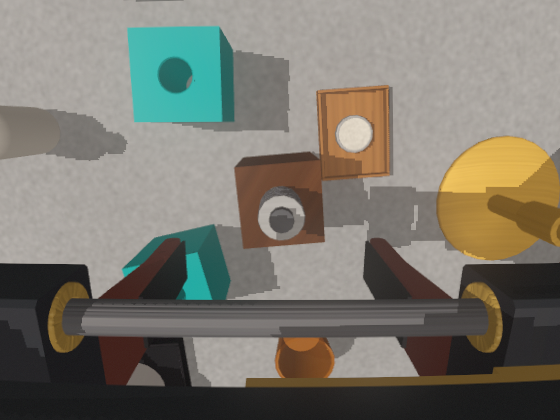

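The pin head is at (281,216) with the button at (282,221). A turquoise block is at (180,260) and the candle at (305,350).

```bash
python3 - <<'E'
from h import *
o=ctrl.get_obs(); d=cam('wrist')
for p,z in (((281,216),128),((282,220.5),136),((205,230),88),((215,300),88)):
  k=onz(d,*p,z); print(k,toolxy(o,k))
t=cam('top'); print(onz(t,363,215,88),onz(t,325,184,55), proj(t,[449,-212,128]))
E
```

```text
[ 447.65419386 -208.93858528  128.        ] [  1.16134176   4.67093302 101.42068713]
[ 448.80092767 -208.48620412  136.        ] [6.17720547e-02 5.21708319e+00 9.34199176e+01]
[ 465.45577612 -273.84860921   88.        ] [-21.7380373  -58.65922384 141.35960559]
[ 531.03529233 -273.42447358   88.        ] [-87.08031427 -53.07031725 141.29794292]
[ 521.70103645 -308.30740229   88.        ] [ 625.70760502 -193.17345323   55.        ] [334.79859491 237.48311059]
```

>>> arm_command --series '[{"linear": [0.0005,0.005,0.03],"turn": 0},{"linear": [0,0,0.035],"turn": 0},{"linear": [0,0,0.035],"turn": 0},{"linear": [0,0,0.016],"turn": 0},{"linear": [0,0,0],"turn": 0},{"linear": [0,0,0],"turn": 0}]' --jaw 0.4

```text
t: 9.55
ee_pos: [448.9, -209.5, 114.0]
orientation: [-0.123, -3.139, -0.0]
ft_force: [0.9, -0.6, 0.1]
width: 61.3
grasp_force: 0.0
```

>>> arm_command --series '[{"linear": [0,0,0],"turn": 0},{"linear": [0,0,0],"turn": 0},{"linear": [0,0,0],"turn": 0},{"linear": [0,0,0],"turn": 0},{"linear": [0,0,0],"turn": 0}]' --jaw -1

```text
t: 10.05
ee_pos: [448.9, -210.3, 114.3]
orientation: [0.126, 3.138, -0.0]
ft_force: [-0.4, 1.5, 6.1]
width: 33.6
grasp_force: 30.0
```

>>> arm_command --series '[{"linear": [0,0,-0.03],"turn": 0},{"linear": [0,0,-0.045],"turn": 0},{"linear": [0,0,-0.045],"turn": 0},{"linear": [0,0,-0.015],"turn": 0},{"linear": [-0.002,0.03,0],"turn": 0},{"linear": [-0.002,0.04,0],"turn": 0},{"linear": [-0.002,0.04,0],"turn": 0},{"linear": [-0.002,0.04,0],"turn": 0},{"linear": [-0.002,0.04,0],"turn": 0},{"linear": [-0.002,0.04,0],"turn": 0}]'

```text
t: 11.05
ee_pos: [478.4, 19.7, 248.5]
orientation: [-0.126, -3.139, 0.0]
ft_force: [1.7, 0.6, -1.0]
width: 33.8
grasp_force: 30.0
```

>>> arm_command --series '[{"linear": [0,0,0],"turn": 0},{"linear": [0,0,0],"turn": 0},{"linear": [0,0,0],"turn": 0},{"linear": [0,0,0],"turn": 0}]'

```text
t: 11.45
ee_pos: [478.6, 17.1, 248.5]
orientation: [-0.128, -3.139, 0.0]
ft_force: [0.0, -0.4, -2.3]
width: 33.3
grasp_force: 30.0
```

```bash
python3 - <<'E'
from h import *
o=ctrl.get_obs(); print(o['t'],o['ee_pos'],o['orientation'],o['ft_force'],o['width'])
d=cam('wrist'); P=[483.5,73,121]; p=proj(d,P); print(p)
R=cv2.Rodrigues(np.array(o['orientation'],float))[0]
tip=np.array(o['ee_pos'])+R@np.array([0,0,108.]); print('tip exp',tip,proj(d,tip))
f=d['frame']; cv2.imwrite('pics/w5.png',cv2.resize(f[130:330,240:480],None,fx=3,fy=3,interpolation=cv2.INTER_CUBIC))
E
```

```text
11.45 [478.60254644  17.10426324 248.54076218] [-1.27839021e-01 -3.13859492e+00  3.36116953e-04] [ 0.02043249 -0.39345987 -2.27519999] 33.30783101250795
[345.24491508 209.25728404]
tip exp [478.5589515   17.08290715 140.54077309] [274.43587149 215.18730124]
```

View pics/w5.png

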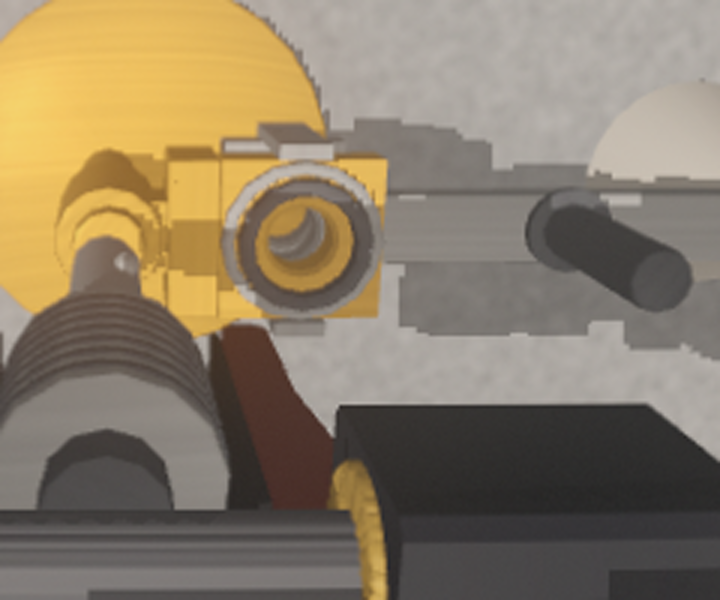

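The view shows the ear's hole and collar concentric near full-image pixel (341,210), and the pin nose at about (275,212), as predicted.

```bash
python3 - <<'E'
from h import *
o=ctrl.get_obs(); d=cam('wrist')
for p,z in (((341,210.3),115),((341.3,210.3),118),((341.3,210.3),121),((340.7,210.3),125)):
  k=onz(d,*p,z); print(z,k,toolxy(o,k))
k=onz(d,240+660/3,130+275/3,157); print('knob',k,toolxy(o,k))
f=d['frame'][185:240,310:375]
g=cv2.resize(f,None,fx=6,fy=6,interpolation=cv2.INTER_CUBIC)
hsv=cv2.cvtColor(g,cv2.COLOR_BGR2HSV); steel=(hsv[...,1]<90).astype(np.uint8)
# brass floor inside collar: contours of brass fully enclosed
cs,_=cv2.findContours(1-steel,cv2.RETR_LIST,cv2.CHAIN_APPROX_NONE)
for c in cs:
  if len(c)>100:
    e=cv2.fitEllipse(c); print('ell',310+e[0][0]/6,185+e[0][1]/6,e[1][0]/6,e[1][1]/6)
E
```

```text
115 [485.76864875  70.65689428 115.        ] [ -2.71483415  53.96902876 133.61556319]
118 [484.99122252  70.37256915 118.        ] [ -1.96261588  53.62177711 130.61576049]
121 [484.19367645  69.84481726 121.        ] [ -1.21017138  53.03026874 127.61600268]
125 [483.09149864  68.67191815 125.        ] [ -0.20647599  51.77076117 123.61641214]
knob [489.81197807 147.14942862 157.        ] [ -0.50705787 130.52902931  91.60189445]
ell 356.71595764160156 226.0962931315104 21.23553466796875 23.08325703938802
ell 340.0879389444987 209.1640167236328 12.57372792561849 21.28345489501953
ell 341.3655268351237 211.32059478759766 31.456326802571613 34.22647349039713
ell 340.6349334716797 210.35553741455078 41.63028208414713 44.28688049316406
ell 360.3418223063151 194.24708811442056 19.528057098388672 22.861643473307293
ell 322.23125076293945 211.83124033610025 28.252105712890625 58.0236562093099
```

>>> arm_command --series '[{"linear": [-0.002,0.02,0],"turn": 0},{"linear": [0,0.02,0],"turn": 0},{"linear": [0,0.0135,0],"turn": 0},{"linear": [0,0,0],"turn": 0},{"linear": [0,0,0.008],"turn": 0},{"linear": [0,0,0.008],"turn": 0},{"linear": [0,0,0.006],"turn": 0},{"linear": [0,0,0],"turn": 0},{"linear": [0,0,0],"turn": 0}]'

```text
t: 12.45
ee_pos: [485.0, 71.0, 226.4]
orientation: [-0.126, -3.138, 0.0]
ft_force: [0.2, -0.6, -2.2]
width: 33.5
grasp_force: 30.0
```

```bash
python3 - <<'E'
from h import *
o=ctrl.get_obs(); print(o['t'],o['ee_pos'],o['orientation'],o['ft_force'],o['moment'])
d=cam('side'); p=proj(d,[485,70.5,118]).astype(int); print(p)
w=cam('wrist'); 
a=cv2.resize(d['frame'][p[1]-60:p[1]+20,p[0]-40:p[0]+40],(400,400),interpolation=cv2.INTER_CUBIC)
b=cv2.resize(w['frame'][170:250,235:315],(400,400),interpolation=cv2.INTER_CUBIC)
cv2.imwrite('pics/s5.png',np.hstack([a,b]))
E
```

```text
12.45 [484.98803976  71.03178307 226.35870415] [-1.26021428e-01 -3.13837592e+00  2.52563655e-04] [ 0.23543512 -0.55783147 -2.18337867] [ 0.01781435  0.02445672 -0.00665207]
[263 186]
```

View pics/s5.png

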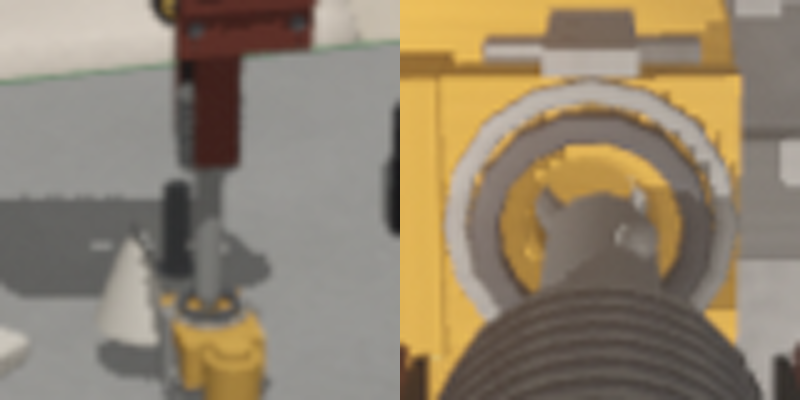

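The side view shows the shank (208) in line with the collar (209). In the wrist view the collar centre (591) is ~9 crop px left of the shank (600), so I'll shift about −1.4 mm in y and go down by feel.

>>> arm_command --series '[{"linear": [0,-0.0014,0],"turn": 0},{"linear": [0,0,0.003],"turn": 0},{"linear": [0,0,0.003],"turn": 0},{"linear": [0,0,0.003],"turn": 0},{"linear": [0,0,0],"turn": 0}]'

```text
t: 13.05
ee_pos: [484.6, 69.9, 217.1]
orientation: [-0.125, -3.138, 0.0]
ft_force: [-0.8, 0.4, -0.8]
width: 33.4
grasp_force: 30.0
```

>>> arm_command --series '[{"linear": [0,0,0.002],"turn": 0},{"linear": [0,0,0.002],"turn": 0},{"linear": [0,0,0.002],"turn": 0},{"linear": [0,0,0],"turn": 0}]'

```text
t: 13.45
ee_pos: [484.8, 70.0, 211.4]
orientation: [-0.125, -3.139, 0.0]
ft_force: [0.2, -0.7, -1.9]
width: 33.7
grasp_force: 30.0
```

>>> arm_command --series '[{"linear": [0,0,0.002],"turn": 0},{"linear": [0,0,0.002],"turn": 0},{"linear": [0,0,0.002],"turn": 0},{"linear": [0,0,0.002],"turn": 0},{"linear": [0,0,0],"turn": 0}]'

```text
t: 13.95
ee_pos: [484.8, 69.9, 203.4]
orientation: [-0.125, -3.139, 0.0]
ft_force: [-0.6, -0.3, -2.0]
width: 33.6
grasp_force: 30.0
```

>>> arm_command --series '[{"linear": [0,0,0.002],"turn": 0},{"linear": [0,0,0.002],"turn": 0},{"linear": [0,0,0.002],"turn": 0},{"linear": [0,0,0.002],"turn": 0},{"linear": [0,0,0],"turn": 0}]'

```text
t: 14.45
ee_pos: [484.9, 69.8, 195.3]
orientation: [-0.125, -3.139, 0.0]
ft_force: [0.1, -3.0, -2.8]
width: 33.6
grasp_force: 30.0
```

>>> arm_command --series '[{"linear": [0,0,0.0015],"turn": 0},{"linear": [0,0,0.0015],"turn": 0},{"linear": [0,0,0.001],"turn": 0},{"linear": [0,0,0],"turn": 0}]'

```text
t: 14.85
ee_pos: [484.9, 70.0, 191.5]
orientation: [-0.125, -3.139, 0.0]
ft_force: [-0.6, -1.9, -1.5]
width: 33.6
grasp_force: 30.0
```

>>> arm_command --series '[{"linear": [0,0,0.001],"turn": 0},{"linear": [0,0,0.001],"turn": 0},{"linear": [0,0,0],"turn": 0}]'

```text
t: 15.15
ee_pos: [485.3, 70.0, 190.3]
orientation: [0.125, 3.138, 0.0]
ft_force: [-1.0, -2.3, 5.5]
width: 33.5
grasp_force: 30.0
```

>>> arm_command --series '[{"linear": [0,0,0],"turn": 0},{"linear": [0,0,0],"turn": 0},{"linear": [0,0,0],"turn": 0},{"linear": [0,0,0],"turn": 0},{"linear": [0,0,-0.01],"turn": 0},{"linear": [0,0,-0.02],"turn": 0},{"linear": [0,0,-0.03],"turn": 0},{"linear": [0,0,0],"turn": 0}]' --jaw 0.3

```text
t: 15.95
ee_pos: [487.3, 70.3, 253.6]
orientation: [0.125, 3.132, 0.002]
ft_force: [-0.1, -0.7, -0.1]
width: 57.3
grasp_force: 0.0
```

>>> arm_command --series '[{"linear": [0,0,0],"turn": 0},{"linear": [0,0,0],"turn": 0},{"linear": [0,0,0],"turn": 0},{"linear": [0,0,0],"turn": 0},{"linear": [0,0,0],"turn": 0},{"linear": [0,0,0],"turn": 0}]' --jaw -1

```text
t: 16.55
ee_pos: [484.9, 70.0, 249.4]
orientation: [-0.125, -3.138, 0.0]
ft_force: [-0.4, 0.1, -0.1]
width: 12.6
grasp_force: 0.0
```

```bash
python3 - <<'E'
from h import *
o=ctrl.get_obs(); print(o['t'],o['ee_pos'],o['width'],o['ft_force'])
for n,P in (('wrist',[484.8,70,212]),('side',[484.8,70,212])):
  d=cam(n); p=proj(d,P); print(n,p,'head top',proj(d,[484.8,70,204]))
  if n=='side': x,y=p.astype(int); r,h,w=4,22,20
  else: x,y=p.astype(int); r,h,w=1,45,45
  f=d['frame'][y-h:y+h,x-w:x+w]; hsv=cv2.cvtColor(f,cv2.COLOR_BGR2HSV)
  step=3 if n=='wrist' else 2
  print(x-w,y-h); print(hsv[::step,::step,2])
E
```

```text
16.55 [484.86434664  69.95860076 249.36914973] 12.595796548151885 [-0.398181    0.1182746  -0.14068186]
wrist [274.74476297 248.58425164] head top [274.71665581 243.65438941]
229 203
[[176 226 225 223 225 224 194 186 134 132 155 167 123 133 125 117 111 108
  106 155 166 119 103 139 148 132 132 132 131 132]
 [161 226 225 223 224 222 185 182 135 129 165 175 133 132 111 108 103 107
  105  96 107  93  92 121 133 134 133 134 134 133]
 [158 225 224 223 224 223 187 184 135 125 163 156 112 117 117 113  92  92
   91  89  92  87  90 121 126 133 133 133 132 133]
 [169 225 224 223 225 223 197 187 126 126 153 121 114 108 110  99  93  93
   96  92  88  91  88 101 149 133 133 133 133 132]
 [166 225 224 222 224 222 197 184 138 125 120 124 120 115  99  92  95  98
  100  97  91  86  89  83 127 161 162 161 159 161]
 [221 224 223 222 224 222 200 194 173 119 116 114 115  96  93  95  98  98
   91  96  95  86  88  82  80 164 163 163 167 168]
 [221 224 223 222 224 221 203 221 183 117 117 115 101  96  91  97 101 101
  102 114 100  92  84  91  84 126 168 167 167 164]
 [222 224 223 222 224 222 198 221 218 114 
[... 4082 characters left out ...]
 152 152
  152 152]
 [149 149 149 149 148 148 149 148  97  76  83  93  89  79  89 149 153 152
  152 152]
 [149 149 149 149 149 150 143 129  91  74 102 118 116 101  93 150 153 153
  153 152]
 [135 136 136 135 134 135 106  55  65  91 110 112 110 102 106 150 153 153
  153 153]
 [ 98  97  98  99  99  98  77  48  72  99 109 108 108 104 107 149 151 152
  152 153]
 [ 99  99  99  99  99  98  77  49  83  98 109 113 111  99 108 150 151 151
  151 150]
 [ 99 100 100  98 100  99  78  50  77 104 108 114 111  94 115 146 148 150
  149 150]
 [102 100  99  88 102  99  79  49  80 111 115 108 110 108 130 148 148 149
  150 149]
 [148 112 103 136  95 101  80  49  49  84  96 103  97  96 119 141 148 149
  150 150]]
```

The calculations put the pin standing at z≈164 as expected, leaning slightly: its head is about +4 mm in x and +5 mm in y. I'll press a little towards that side.

>>> arm_command --series '[{"linear": [-0.002,0.003,0],"turn": 0},{"linear": [0,0,0.005],"turn": 0},{"linear": [0,0,0.005],"turn": 0},{"linear": [0,0,0.003],"turn": 0},{"linear": [0,0,0.002],"turn": 0},{"linear": [0,0,0],"turn": 0}]'

```text
t: 17.25
ee_pos: [487.0, 72.7, 234.3]
orientation: [-0.125, -3.138, 0.0]
ft_force: [0.4, 0.6, -0.3]
width: 0.7
grasp_force: 0.0
```

```bash
python3 - <<'E'
from h import *
o=ctrl.get_obs(); print(o['t'],o['ee_pos'],o['width'],o['ft_force'])
E
```

```text
17.25 [486.97548402  72.7379875  234.25492784] 0.7228173984844409 [ 0.39900066  0.59229339 -0.26985184]
```

>>> arm_command --series '[{"linear": [0,0,0.001],"turn": 0},{"linear": [0,0,0.001],"turn": 0},{"linear": [0,0,0.001],"turn": 0},{"linear": [0,0,0],"turn": 0}]'

```text
t: 17.65
ee_pos: [487.3, 72.8, 231.7]
orientation: [0.125, 3.139, 0.0]
ft_force: [-0.8, 0.4, 0.6]
width: 0.2
grasp_force: 0.3
```

>>> arm_command --series '[{"linear": [0,0,0.001],"turn": 0},{"linear": [0,0,0.001],"turn": 0},{"linear": [0,0,0],"turn": 0}]'

```text
t: 17.95
ee_pos: [488.1, 72.9, 230.5]
orientation: [0.125, 3.137, 0.001]
ft_force: [0.3, -0.0, 6.4]
width: 0.5
grasp_force: 3.1
```

>>> arm_command --series '[{"linear": [0.0005,-0.0005,0.001],"turn": 0},{"linear": [0.0005,-0.0005,0.001],"turn": 0},{"linear": [0,0,0],"turn": 0}]'

```text
t: 18.25
ee_pos: [486.9, 72.0, 228.6]
orientation: [0.125, 3.137, 0.001]
ft_force: [-0.6, 0.6, 6.6]
width: 0.5
grasp_force: 2.9
```

>>> arm_command --series '[{"linear": [0.0005,-0.0005,0.001],"turn": 0},{"linear": [0.0005,-0.0005,0.001],"turn": 0},{"linear": [0,0,0],"turn": 0}]'

```text
t: 18.55
ee_pos: [484.7, 70.9, 225.3]
orientation: [-0.125, -3.138, 0.0]
ft_force: [0.6, 0.0, 0.1]
width: 0.1
grasp_force: 0.0
```

>>> arm_command --series '[{"linear": [0,0,0.0015],"turn": 0},{"linear": [0,0,0.0015],"turn": 0},{"linear": [0,0,0.0015],"turn": 0},{"linear": [0,0,0],"turn": 0}]'

```text
t: 18.95
ee_pos: [484.9, 70.9, 220.9]
orientation: [-0.125, -3.139, 0.0]
ft_force: [0.7, -0.4, -0.1]
width: 0.7
grasp_force: 0.0
```

>>> arm_command --series '[{"linear": [0,0,0.002],"turn": 0},{"linear": [0,0,0.002],"turn": 0},{"linear": [0,0,0.002],"turn": 0},{"linear": [0,0,0.002],"turn": 0},{"linear": [0,0,0],"turn": 0}]'

```text
t: 19.45
ee_pos: [484.8, 70.9, 212.8]
orientation: [-0.125, -3.138, 0.0]
ft_force: [0.3, 0.1, 0.3]
width: 0.1
grasp_force: 0.0
```

```bash
python3 - <<'E'
from h import *
o=ctrl.get_obs(); print(o['t'],o['ee_pos'],o['width'],o['ft_force'])
d=cam('side'); 
for z in (212,194,180,165,160,120): print(z,proj(d,[485,70,z]))
hsv=cv2.cvtColor(d['frame'],cv2.COLOR_BGR2HSV)
print('rows150-195 V'); 
for r in range(150,197): print(r,hsv[r,248:284:2,2],hsv[r,264,:2])
E
```

```text
19.45 [484.81771674  70.92626648 212.80891448] 0.06942550735918009 [0.34380007 0.06847035 0.25891275]
212 [263.61986802 153.59478101]
194 [263.60247397 160.036156  ]
180 [263.58948882 164.97688278]
165 [263.57608648 170.20430863]
160 [263.57173352 171.93173056]
120 [263.53888526 185.48540825]
rows150-195 V
150 [146 146 147 146 146 143  67  63  63  64  75 147 149 148 149 150 148 148] [  3 142]
151 [146 146 146 146 146 143  67  62  63  63  74 147 149 148 150 150 150 149] [  4 138]
152 [146 146 145 145 146 142  67  63  63  63  74 146 148 148 149 150 150 149] [  3 142]
153 [147 147 147 147 146 143  67  62  62  64  73 146 148 148 150 150 149 149] [  3 144]
154 [148 148 147 147 145 144  66  63  62  64  73 148 149 150 151 150 150 151] [  3 144]
155 [148 148 146 146 146 144  67  63  63  64  75 147 149 150 150 150 151 151] [  5 146]
156 [149 148 147 147 146 144  68  62  63  62  75 148 150 151 151 152 152 151] [  4 142]
157 [149 148 147 148 147 145  67  64  63  62  75 148 151 152 153 152 153 152] [  3 142]
158 [148 148 147 148 148 145  68  63  63  63  76 149 152 152 152 152 151 152] [  4 138]

[... 2583 characters left out ...]
3]
189 [185 189 163 116 129 136 107  85  86  80  90 127 170 156 150 150 150 150] [20 18]
190 [185 190 165 131 120 159 143 114 120 112 124 157 185 173 150 150 150 151] [19 30]
191 [185 189 177 140 118 177 172 154 160 155 164 186 195 190 153 149 151 152] [18 64]
192 [185 190 189 139 115 163 193 185 186 183 191 197 197 198 159 150 150 151] [ 19 132]
193 [175 185 189 151 115 137 196 197 195 197 198 200 193 183 162 151 151 150] [ 20 153]
194 [143 161 168 137 115 122 190 192 183 196 202 202 195 163 155 150 151 151] [ 20 157]
195 [104 107 110 101 114 113 172 177 170 184 201 202 194 173 155 151 151 151] [ 20 161]
196 [ 97  97  98  94 114 110 153 165 180 167 189 190 174 184 155 151 151 150] [ 20 157]
```

The pin has dropped well down: the button's top is at side row ~165.5, so z≈178. I'll keep following it down.

>>> arm_command --series '[{"linear": [0,-0.0005,0.003],"turn": 0},{"linear": [0,0,0.003],"turn": 0},{"linear": [0,0,0.003],"turn": 0},{"linear": [0,0,0.001],"turn": 0},{"linear": [0,0,0],"turn": 0}]'

```text
t: 20.0
ee_pos: [484.9, 70.4, 202.9]
orientation: [-0.125, -3.139, 0.0]
ft_force: [-0.3, -0.2, 0.0]
width: 0.7
grasp_force: 0.0
```

>>> arm_command --series '[{"linear": [0,0,0.0015],"turn": 0},{"linear": [0,0,0.0015],"turn": 0},{"linear": [0,0,0.0015],"turn": 0},{"linear": [0,0,0],"turn": 0}]'

```text
t: 20.4
ee_pos: [485.7, 70.6, 199.3]
orientation: [0.125, 3.138, 0.001]
ft_force: [-0.5, 0.2, 4.8]
width: 0.8
grasp_force: 2.6
```

>>> arm_command --series '[{"linear": [0,0,0.001],"turn": 0},{"linear": [0,0,0.001],"turn": 0},{"linear": [0,0,0],"turn": 0}]'

```text
t: 20.7
ee_pos: [485.8, 70.7, 197.5]
orientation: [0.125, 3.137, 0.001]
ft_force: [-1.2, 0.3, 8.5]
width: 0.5
grasp_force: 3.8
```

>>> arm_command --series '[{"linear": [0,0,0.001],"turn": 0},{"linear": [0,0,0.001],"turn": 0},{"linear": [0,0,0],"turn": 0}]'

```text
t: 21.0
ee_pos: [484.9, 70.4, 194.5]
orientation: [-0.125, -3.139, 0.0]
ft_force: [0.1, 0.0, -0.1]
width: 0.7
grasp_force: 0.0
```

>>> arm_command --series '[{"linear": [0,0,0.001],"turn": 0},{"linear": [0,0,0.001],"turn": 0},{"linear": [0,0,0.001],"turn": 0},{"linear": [0,0,0],"turn": 0}]'

```text
t: 21.4
ee_pos: [484.9, 70.4, 191.4]
orientation: [-0.125, -3.139, 0.0]
ft_force: [0.3, 0.6, -0.5]
width: 0.7
grasp_force: 0.0
```

>>> arm_command --series '[{"linear": [0,0,0.0015],"turn": 0},{"linear": [0,0,0.0015],"turn": 0},{"linear": [0,0,0.0015],"turn": 0},{"linear": [0,0,0],"turn": 0}]'

```text
t: 21.8
ee_pos: [485.1, 70.5, 187.2]
orientation: [0.125, 3.139, 0.0]
ft_force: [-0.8, -0.7, 3.2]
width: 0.0
grasp_force: 1.8
```

>>> arm_command --series '[{"linear": [0,0,0.001],"turn": 0},{"linear": [0,0,0.001],"turn": 0},{"linear": [0,0,0],"turn": 0}]'

```text
t: 22.1
ee_pos: [485.2, 70.5, 185.4]
orientation: [0.125, 3.139, 0.0]
ft_force: [-1.8, 0.3, 6.0]
width: 0.6
grasp_force: 3.1
```

>>> arm_command --series '[{"linear": [0,0,0.001],"turn": 0},{"linear": [0,0,0.001],"turn": 0},{"linear": [0,0,0],"turn": 0}]'

```text
t: 22.4
ee_pos: [485.3, 70.5, 183.6]
orientation: [0.125, 3.139, 0.0]
ft_force: [-1.7, -0.2, 7.2]
width: 0.6
grasp_force: 3.6
```

>>> arm_command --series '[{"linear": [0,0,0.001],"turn": 0},{"linear": [0,0,0.001],"turn": 0},{"linear": [0,0,0],"turn": 0}]'

```text
t: 22.7
ee_pos: [485.4, 70.5, 181.9]
orientation: [0.125, 3.138, 0.0]
ft_force: [-2.7, -0.4, 11.1]
width: 0.1
grasp_force: 5.2
```

>>> arm_command --series '[{"linear": [0,0,0.001],"turn": 0},{"linear": [0,0,0],"turn": 0}]'

```text
t: 22.9
ee_pos: [485.7, 70.6, 181.8]
orientation: [0.125, 3.138, 0.0]
ft_force: [-3.9, -0.2, 18.0]
width: 0.7
grasp_force: 9.4
```

The force went from 11 to 18 N with only 0.1 mm of travel: it's on the stop, with the shoulder at ≈119 mm. Letting go.

>>> arm_command --series '[{"linear": [0,0,-0.02],"turn": 0},{"linear": [0,0,-0.04],"turn": 0},{"linear": [0,0,-0.04],"turn": 0},{"linear": [0,0,0],"turn": 0},{"linear": [0,0,0],"turn": 0}]'

```text
t: 23.4
ee_pos: [485.3, 70.5, 280.7]
orientation: [0.125, 3.137, 0.0]
ft_force: [-0.2, -0.5, 0.3]
width: 0.5
grasp_force: 0.0
```

```bash
python3 - <<'E'
from h import *
o=ctrl.get_obs(); print(o['t'],o['ee_pos'],o['width'],o['ft_force'])
d=cam('side'); 
for z in (168,164,160,119): print(z,proj(d,[485,70,z]))
hsv=cv2.cvtColor(d['frame'],cv2.COLOR_BGR2HSV)
for r in range(162,190): print(r,hsv[r,250:280:2,2])
w=cam('wrist'); print(proj(w,[485,70,167]),proj(w,[485,70,159]))
g=cv2.cvtColor(w['frame'],cv2.COLOR_BGR2GRAY); c=cv2.HoughCircles(cv2.resize(g[170:270,220:330],None,fx=4,fy=4,interpolation=cv2.INTER_CUBIC),cv2.HOUGH_GRADIENT,1.5,20,param1=120,param2=40,minRadius=30,maxRadius=120)
if c is not None: print([(220+x/4,170+y/4,r/4) for x,y,r in c[0][:5]])
E
```

```text
23.4 [485.27866203  70.48412554 280.67293047] 0.4712329966333794 [-0.2352327  -0.47373183  0.34416224]
168 [263.57872549 169.16425679]
164 [263.57521136 170.55039201]
160 [263.57173352 171.93173056]
119 [263.53810761 185.81828927]
162 [102 103 101  78  70  88 134 149 150 151 151 151 151 152 153]
163 [ 96  96  95  57  52  67 104 143 151 152 151 151 152 153 153]
164 [ 98  97  95  51  49  59  97 124 151 152 151 150 151 152 153]
165 [ 98  99  96  54  47  58  97 105 150 152 151 150 150 151 152]
166 [ 98  99  95  54  48  58  97 101 144 151 151 150 150 150 151]
167 [ 98  98  95  55  47  57  96  96 124 144 150 151 150 150 151]
168 [100  99  96  56  47  58  93  94  99 123 148 148 148 149 150]
169 [111 100  97  56  47  59  91  92  93 103 141 147 147 148 148]
170 [124 101  97  57  49  76  89  90  89 107 127 147 148 148 148]
171 [119 103  96  56  61 120  84  82  82 123 125 141 147 148 149]
172 [105 115 101  56  78 151  85  72  73 132 142 121 140 148 149]
173 [118 132 124  61  77 152 116  86  91 140 148 101 121 146 149]
174 [144 138 147  63  66 141 145 122 127 147 133  95 101 134 148]
175 [165 13
[... 464 characters left out ...]
113 124 117  95 100  96 102  97 100 143 148 149 150]
183 [188 164 120 126 127  91 104 100 107  99  92 141 148 149 150]
184 [188 175 129 123 127  89 103 101 104 103  90 144 148 147 148]
185 [189 189 134 159 133  86  94 107 108  98  93 141 148 148 148]
186 [189 190 135 175 122  93  98 112 111  99  95 131 146 147 149]
187 [189 191 127 150 105  98 106 105 106 104  94 131 139 148 148]
188 [189 190 122 141 107  92 108 108 112 107  97 149 137 147 149]
189 [189 190 136 128 126 109  97 100  98 102 116 169 155 148 149]
[273.99454648 214.36662384] [273.99531624 211.73369512]
[(np.float32(273.8125), np.float32(212.9375), np.float32(21.3)), (np.float32(277.9375), np.float32(209.9375), np.float32(16.65))]
```

The wrist view shows the head centred on the axis at (273.8,212.9). I'll touch lightly, below the button's 6 N preload, to confirm that the button is back out.

>>> arm_command --series '[{"linear": [0,0,0.04],"turn": 0},{"linear": [0,0,0.035],"turn": 0},{"linear": [0,0,0.01],"turn": 0},{"linear": [0,0,0.005],"turn": 0},{"linear": [0,0,0.002],"turn": 0},{"linear": [0,0,0],"turn": 0},{"linear": [0,0,0],"turn": 0}]'

```text
t: 24.2
ee_pos: [485.8, 70.5, 189.2]
orientation: [0.125, 3.137, 0.0]
ft_force: [-1.1, 1.3, 0.7]
width: 0.4
grasp_force: 0.0
```

>>> arm_command --series '[{"linear": [0,0,0.001],"turn": 0},{"linear": [0,0,0.0005],"turn": 0},{"linear": [0,0,0],"turn": 0}]'

```text
t: 24.5
ee_pos: [485.5, 70.5, 187.3]
orientation: [0.125, 3.138, 0.0]
ft_force: [-0.3, -0.7, 3.7]
width: 0.5
grasp_force: 1.8
```

>>> arm_command --series '[{"linear": [0,0,0.0005],"turn": 0},{"linear": [0,0,0],"turn": 0}]'

```text
t: 24.7
ee_pos: [485.4, 70.5, 186.5]
orientation: [0.125, 3.138, 0.0]
ft_force: [-0.4, 1.0, 3.6]
width: 0.4
grasp_force: 2.2
```

>>> arm_command --series '[{"linear": [0,0,0.0005],"turn": 0},{"linear": [0,0,0],"turn": 0},{"linear": [0,0,0],"turn": 0}]'

```text
t: 25.0
ee_pos: [485.4, 70.5, 186.0]
orientation: [0.125, 3.138, 0.0]
ft_force: [-0.1, 0.3, 6.6]
width: 0.4
grasp_force: 3.0
```

That's as soft as before, so the pin rose with the collar before the balls came out. I'll press to the stop again and this time ease off slowly, so the button comes out while the pin is still held down.

>>> arm_command --series '[{"linear": [0,0,0.001],"turn": 0},{"linear": [0,0,0.001],"turn": 0},{"linear": [0,0,0.001],"turn": 0},{"linear": [0,0,0.0005],"turn": 0},{"linear": [0,0,0],"turn": 0}]'

```text
t: 25.5
ee_pos: [485.5, 70.5, 182.6]
orientation: [0.125, 3.138, 0.0]
ft_force: [-0.4, 0.4, 7.7]
width: 0.8
grasp_force: 3.8
```

>>> arm_command --series '[{"linear": [0,0,0.001],"turn": 0},{"linear": [0,0,0.0005],"turn": 0},{"linear": [0,0,0],"turn": 0},{"linear": [0,0,0],"turn": 0}]'

```text
t: 25.9
ee_pos: [485.7, 70.6, 181.8]
orientation: [0.125, 3.137, 0.0]
ft_force: [-1.6, -1.1, 14.8]
width: 0.5
grasp_force: 7.4
```

>>> arm_command --series '[{"linear": [0,0,-0.0005],"turn": 0},{"linear": [0,0,-0.0005],"turn": 0},{"linear": [0,0,-0.0005],"turn": 0},{"linear": [0,0,-0.0005],"turn": 0},{"linear": [0,0,0],"turn": 0}]'

```text
t: 26.4
ee_pos: [485.5, 70.5, 183.2]
orientation: [0.125, 3.138, 0.0]
ft_force: [0.1, -1.1, 7.6]
width: 0.5
grasp_force: 3.7
```

>>> arm_command --series '[{"linear": [0,0,-0.0005],"turn": 0},{"linear": [0,0,-0.0005],"turn": 0},{"linear": [0,0,-0.0005],"turn": 0},{"linear": [0,0,-0.0005],"turn": 0},{"linear": [0,0,0],"turn": 0}]'

```text
t: 26.9
ee_pos: [485.4, 70.5, 185.1]
orientation: [0.125, 3.138, 0.0]
ft_force: [0.1, 0.2, 6.4]
width: 0.5
grasp_force: 3.2
```

>>> arm_command --series '[{"linear": [0,0,-0.0005],"turn": 0},{"linear": [0,0,-0.0005],"turn": 0},{"linear": [0,0,0],"turn": 0}]'

```text
t: 27.2
ee_pos: [485.5, 70.5, 186.0]
orientation: [0.125, 3.138, 0.0]
ft_force: [0.2, 0.4, 5.4]
width: 0.4
grasp_force: 3.0
```

>>> arm_command --series '[{"linear": [0,0,-0.0005],"turn": 0},{"linear": [0,0,-0.0005],"turn": 0},{"linear": [0,0,0],"turn": 0}]'

```text
t: 27.5
ee_pos: [485.3, 70.5, 186.8]
orientation: [0.125, 3.138, 0.0]
ft_force: [1.1, -1.2, 3.8]
width: 0.6
grasp_force: 2.1
```

>>> arm_command --series '[{"linear": [0,0,-0.001],"turn": 0},{"linear": [0,0,-0.01],"turn": 0},{"linear": [0,0,0],"turn": 0},{"linear": [0,0,0],"turn": 0},{"linear": [0,0,0.005],"turn": 0},{"linear": [0,0,0.005],"turn": 0},{"linear": [0,0,0.003],"turn": 0},{"linear": [0,0,0.001],"turn": 0},{"linear": [0,0,0],"turn": 0},{"linear": [0,0,0],"turn": 0}]' --jaw -0.43

```text
t: 28.5
ee_pos: [485.1, 70.5, 183.6]
orientation: [-0.125, -3.139, 0.0]
ft_force: [-0.1, -0.4, 0.2]
width: 24.7
grasp_force: 0.0
```

Passing beside the button freely; now feel for the head's top (locked ≈ TCP 179, not locked ≈ 182).

>>> arm_command --series '[{"linear": [0,0,0.001],"turn": 0},{"linear": [0,0,0.001],"turn": 0},{"linear": [0,0,0],"turn": 0}]'

```text
t: 28.8
ee_pos: [485.0, 70.5, 181.6]
orientation: [-0.125, -3.139, -0.0]
ft_force: [-0.5, 0.1, -0.7]
width: 25.1
grasp_force: 0.0
```

>>> arm_command --series '[{"linear": [0,0,0.001],"turn": 0},{"linear": [0,0,0],"turn": 0}]'

```text
t: 29.0
ee_pos: [485.0, 70.5, 180.6]
orientation: [-0.125, -3.139, 0.0]
ft_force: [0.2, 0.5, 0.3]
width: 25.1
grasp_force: 0.0
```

>>> arm_command --series '[{"linear": [0,0,0.001],"turn": 0},{"linear": [0,0,0],"turn": 0}]'

```text
t: 29.2
ee_pos: [485.0, 70.4, 179.6]
orientation: [-0.125, -3.139, 0.0]
ft_force: [-0.8, -0.4, -0.5]
width: 24.9
grasp_force: 0.0
```

>>> arm_command --series '[{"linear": [0,0,0.0007],"turn": 0},{"linear": [0,0,0],"turn": 0}]'

```text
t: 29.4
ee_pos: [485.1, 70.5, 179.2]
orientation: [0.125, 3.139, -0.0]
ft_force: [-1.5, -0.2, 3.2]
width: 25.0
grasp_force: 1.9
```

The head's top is at ≈160 and the button's at ≈168, so the button is fully out and the shoulder sits at ≈120 mm. It is locked. Retreat and hand in.

>>> arm_command --series '[{"linear": [0,0,-0.01],"turn": 0},{"linear": [0,0,-0.04],"turn": 0},{"linear": [0,0,-0.04],"turn": 0},{"linear": [0,0,0],"turn": 0},{"linear": [0,0,0],"turn": 0},{"linear": [0,0,0],"turn": 0}]'

```text
t: 30.0
ee_pos: [484.3, 70.4, 268.3]
orientation: [-0.125, -3.138, 0.0]
ft_force: [-0.6, -0.2, 0.1]
width: 24.9
grasp_force: 0.0
```

```bash
python3 -c "
from workcell import ctrl
print(ctrl.get_obs()['ee_pos']); print(ctrl.close_job())"
```

```text
[484.31072138  70.37089249 268.30596838]
the job is handed in; nothing more can be done
None
```

The lamp is together by feel: bar in, pin home and locked, button back out. I handed it in at about 30 s with no verdict shown, and it may be judged a fail: early on I ran a finger into the fork collar and the wrist read 61 N, over the 40 N limit for pushing the lamp.

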